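# Slide a filled battery into its charging bay

### The job

Slide the big battery that stands out on the bench into the empty charging bay, square against the stop at the bay's back. It is heavy, filled and its caps are loose: push it low, near its foot, so that it slides upright without rocking, never lift it, and leave everything else standing where it is.

Things in the scene. Friction and masses are not known exactly. Their poses are not given: they have to be found in the camera images.
- battery: The battery to slide: upright flooded motorcycle battery, pale plastic case, black lid, 90 mm deep (its x) by 136 mm wide (its y), all four sides flat and upright. Origin: centre of its underside, on the bench. Starts with its x axis within 0.35 rad of straight ahead. 2.4 to 3.1 kg, friction on the bench 0.55 to 0.66: slides at 13 to 20 N; pushed along its x higher than 65 to 80 mm it tips.
- battery_lid (a point): Centre of the top of the battery's lid, 133 mm above its underside. On the lid: a row of six grey caps 6 mm high, and at the +x edge two lead terminals, 145 mm above the bench.
- empty_bay: The empty charging bay, fixed to the bench. Origin: on the bench where the battery's origin lies when fully home. x: the way the battery is pushed in, from mouth to stop; y across; z up. Dark steel angle fence 40 mm high, no floor or sill. Side rails: inner faces at y = +-76 mm (8 mm play each side of the battery), from the stop to x = -25 mm, then flared outwards by 0.5 rad up to the mouth.
- bay_mouth (a point): Middle of the empty bay's open mouth, on the bench, 44 mm before the bay's origin; the mouth is about 174 mm wide between the tips of the flares.
- bay_stop (a point): Middle of the upper edge of the empty bay's back stop, on the face that the battery's far side comes to touch, 45.5 mm beyond the bay's origin and 40 mm above the bench. Behind it stands a grey charger, 66 mm deep, 150 mm wide, 116 mm high, handle up to 140 mm.
- used_bay: The other charging bay beside it, the same in build and axes, occupied by the small battery. Not to be used.
- small_battery: Bystander: small black battery, 70 x 114 x 110 mm high, 2.2 kg, standing in the used bay. Origin: centre of its underside.
- spray_can: Bystander: blue spray can, 66 mm diameter, 212 mm high, standing to the right (-y) of the bays. Origin: centre of its underside.
- socket: Bystander: steel deep socket, 30 mm diameter, 62 mm high, standing upright between the two bays. Origin: centre of its underside.
- grease_jar: Bystander: amber jar with dark lid, 68 mm diameter, 70 mm high, standing to the left (+y) of the bays. Origin: centre of its underside.
- parts_tray: Bystander: steel tray with fuel injectors, 120 x 170 x 32 mm, to the left. Origin: centre of its underside.
- wrench: Bystander: spanner 200 mm long along its x, 8 mm thick, lying flat near the robot on the right. Origin: its middle, on the bench.
- screwdriver: Bystander: screwdriver 210 mm long along its x, 26 mm thick, lying near the robot on the left. Origin: its middle, on the bench.
- pliers: Bystander: black-handled pliers about 155 mm long along their x, 12 mm thick, lying on the right. Origin: at the pivot, on the bench.

How it is judged:
By the outcome, as a careful person would: the job done as asked, in the order asked, and still so for the second after the job is handed in, with the robot touching nothing.
It also fails if it takes over 58 s, if anything falls off the work surface, if the arm or the gripper's body presses on something with over 40 N, if the wrist force passes 120 N, or if a joint passes its speed limit or range.

### The arm

A 6-joint arm with a two-finger parallel gripper is mounted at the origin on the work surface. World frame = base frame: x ahead of the robot, y to its left, z up, the work surface at z = 0. Lengths are in m, angles in degrees, forces in N, time in s.
With the tool pointing down it reaches from about 0.25 to 0.775 m from the base axis. Payload 8.9 kg.
Tool frame: the origin (TCP) lies midway between the tips of the shut fingers; the grasp point (between the pads) lies 19 mm behind it; z points along the fingers, y is the line along which they close (so a half turn about z gives the same grasp; the last joint's range is limited). The gripper opens to 85 mm and grips with 20 to 120 N. Pads are 22 mm wide; open, the fingers measure 114 mm over their backs; the gripper's body (76 mm by 85 mm) begins 54 mm behind the grasp point. The pads swing forward as they close: fully open they stand 13 mm farther back than shut.
Start: joints at [-76.507, 16.656, -8.789, 64.555, 0, 82.019], TCP at [0.192, -0.489, 0.231] pointing down, gripper open.
Joint ranges: [-144.48, 144.48], [-52.06, 99.96], [-74.48, 78.29], [-112.23, 115.85], [-86.99, 84.42], [-180, 180]. Speed limits (degrees/s): [127.2, 127.2, 159.86, 180, 180, 180].

### API

Orientations are given as a 3x3 rotation matrix whose columns are the frame's x, y, z axes.
In Python, from bench import telemetry, get_image, camera_info, r gives the robot as it stands. The module is installed in compiled form; this text tells all that it offers.
- The arm moves only by the shell command python3 -m creep 'ROWS' [FORCE]. ROWS is JSON, a list of rows, each a list of 3 entries, a list of its own where there are three numbers: the finger opening in m, from 0 to 0.0854, then the shift along the tool's x, y, z in m, then the turn about the tool's z in rad. A call has 1 to 10 rows; each row shifts and turns the commanded pose from where the row before left it, along the tool's axes as they then stand; what a row does not reach is not made up. A row lasts 1/10 s, in which the tool goes at most 50 mm and 8.59 degrees, less where a joint would pass 70% of its speed; a pose out of reach is approached as far as the arm can. A call with a gripper value outside its range is refused whole. The fingers move at their own pace and stop on an object; FORCE is the grip in N (left out, the last holds). Time passes only in rows, so rows that do not move let the fingers close. It gives the time, the measured TCP pose, the force, the opening and the grip force at its end, in the units of the state.
- telemetry.get_obs(): the state, without advancing time (a new reading comes with each control period).
- get_image(name): name is "side" or "top" or "wrist"; returns the picture (400x640x3 uint8, red, green, blue); there is no depth.
- camera_info(name): a dict with "fx", "fy", "cx", "cy" (pixels), "k1" (the pictures are not rectified: a ray, as slopes to the right and down, at radius r is drawn at 1 + k1 r^2 times it, then the intrinsics apply), "extrinsics" (4x4, takes a point from camera to world coordinates). Camera axes: x right, y down, z forward; pixel columns grow to the right and rows downward; lengths in m; the calibration is good to about 2 mm. A picture is of the moment at which its call begins: read the wrist's pose just before it. camera_info takes no time and is no camera call; for the wrist camera it gives the pose at the moment of the call.
- r.close_job(): hands the job in; it is judged then, once.
The state is a dict: "time": time; "joint_pos": joint angles; "qd": joint speeds; "tau": joint torques, N m; "position": TCP position; "tool_rot": TCP orientation; "ft_force": force on the tool from outside, world axes, zero at the start; "moment": the same for the moment, N m; "gripper_width": finger opening in m; "grip_force": force on a finger pad.
Only numpy, scipy, OpenCV 4.12 (cv2) and the standard library are available. Lean on these libraries where they do the work, as an engineer would, in place of code of your own. Each camera call takes 0.05 s, during which the arm holds its last target. There are 200 camera calls.

## Working session

There is one attempt and no reset: what is moved stays moved. The work goes in short steps, Python scripts to look and compute and a shell command to move; the robot and the scene stay as the last step left them, time stands still between calls to the robot, and variables do not carry over. Pictures are saved under pics/ and viewed, at most 10 in all, crops included, and the job is handed in when it is done.

```bash
mkdir -p pics; ls; cat > h.py <<'E'
import numpy as np,cv2
from bench import telemetry,get_image,camera_info,r
def cam(n):
    c=camera_info(n);return c
def ray(c,u,v):
    x=(u-c["cx"])/c["fx"];y=(v-c["cy"])/c["fy"];a,b=x,y
    for _ in range(20):
        s=1+c["k1"]*(a*a+b*b);a,b=x/s,y/s
    T=np.array(c["extrinsics"]);return T[:3,3],T[:3,:3]@np.array([a,b,1.])
def onz(c,u,v,z):
    o,d=ray(c,u,v);return o+d*(z-o[2])/d[2]
def proj(c,p):
    T=np.array(c["extrinsics"]);q=T[:3,:3].T@(np.array(p)-T[:3,3]);a,b=q[:2]/q[2];s=1+c["k1"]*(a*a+b*b)
    return a*s*c["fx"]+c["cx"],b*s*c["fy"]+c["cy"]
E
python3 - <<'E'
from h import *
for n in("top","side"):
    im=get_image(n);cv2.imwrite(f"pics/{n}0.png",im[:,:,::-1]);np.save(f"pics/{n}0.npy",im);c=cam(n);print(n,c)
s=telemetry.get_obs();print(s)
E
```

```text
pics
top {'fx': 495.66192748772596, 'fy': 495.66192748772596, 'cx': 319.4363795981271, 'cy': 203.67315824416096, 'k1': -0.10590003621294397, 'extrinsics': array([[-0.01640106, -0.99450893,  0.10335858,  0.38877957],
       [-0.99978673,  0.01501441, -0.0141797 ,  0.00969049],
       [ 0.01254997, -0.1035691 , -0.99454308,  1.55894136],
       [ 0.        ,  0.        ,  0.        ,  1.        ]])}
side {'fx': 381.88438075897795, 'fy': 381.88438075897795, 'cx': 328.1395842468429, 'cy': 197.83007784827677, 'k1': -0.013148849813513191, 'extrinsics': array([[ 0.96435829, -0.19789587,  0.17564255,  0.34938844],
       [-0.26456245, -0.73230789,  0.62748057, -0.60850367],
       [ 0.00444861, -0.65158451, -0.758563  ,  0.84098761],
       [ 0.        ,  0.        ,  0.        ,  1.        ]])}
{'time': 0.1, 'joint_pos': array([-7.65078925e+01,  1.66849360e+01, -8.82323123e+00,  6.45534979e+01,
        8.46813070e-04,  8.20199081e+01]), 'qd': array([-0.13556223, -0.11423373,  0.05639204,  0.0067409 , -0.03726477,
        0.02379432]), 'tau': array([ 2.67837910e-03, -5.37974918e+01,  3.31920612e+01,  9.25368920e-03,
       -1.03280668e-04, -4.35359162e-07]), 'position': array([ 0.19211244, -0.48821333,  0.23081954]), 'tool_rot': array([[ 9.30595311e-01,  3.66049601e-01, -2.36731776e-04],
       [ 3.66049641e-01, -9.30594733e-01,  1.05000495e-03],
       [ 1.64052551e-04, -1.06378527e-03, -9.99999421e-01]]), 'ft_force': array([-0.30557692, -0.13793731, -0.34989044]), 'moment': array([-0.01761489, -0.00188603,  0.04710159]), 'grip_force': 0.0, 'gripper_width': 0.08585526829710106}
```

View pics/top0.png

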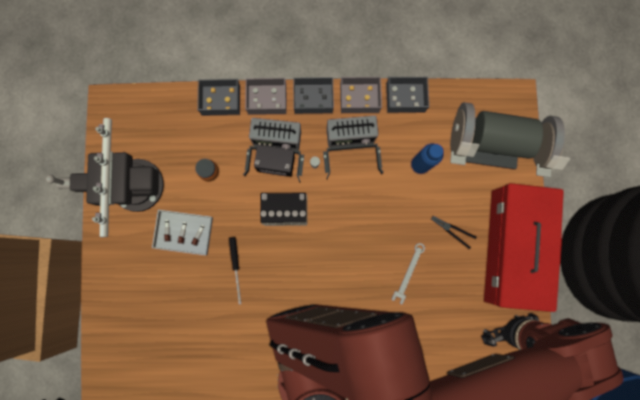

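View pics/side0.png

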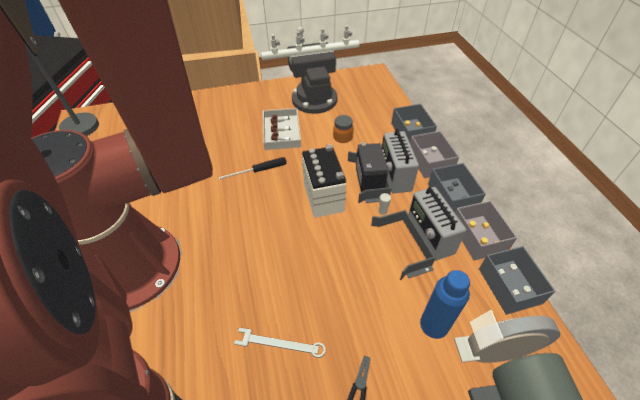

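The top view shows the battery's black lid at about (284,208). The used bay, holding the black battery, is at (277,155), and the empty bay at (353,150) to its right with the socket between them at (315,161). The can is at (428,158). The side view confirms this.

```bash
python3 - <<'E'
from h import *
im=np.load("pics/top0.npy")[105:235,230:400]
cv2.imwrite("pics/topc.png",cv2.resize(im,None,fx=4.5,fy=4.5,interpolation=cv2.INTER_CUBIC)[:,:,::-1])
im=np.load("pics/side0.npy")[120:300,290:480]
cv2.imwrite("pics/sidec.png",cv2.resize(im,None,fx=3.3,fy=3.3,interpolation=cv2.INTER_CUBIC)[:,:,::-1])
E
```

```text
(no output)
```

View pics/topc.png

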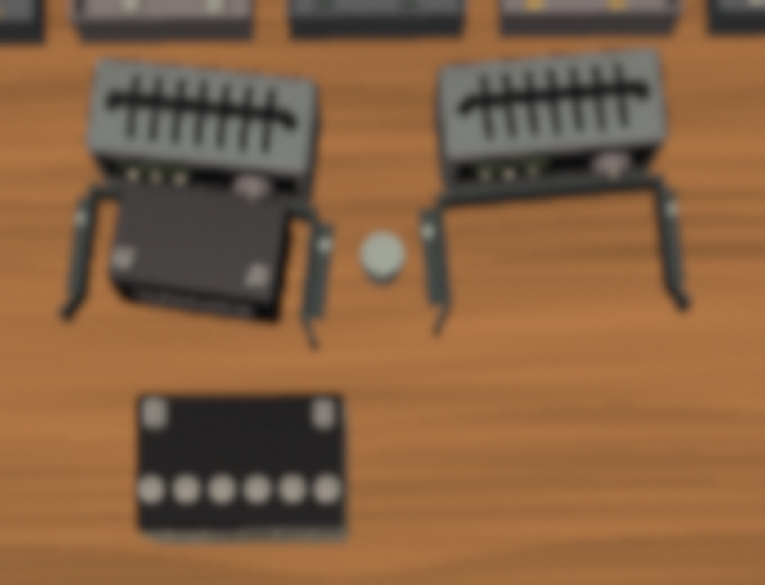

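View pics/sidec.png

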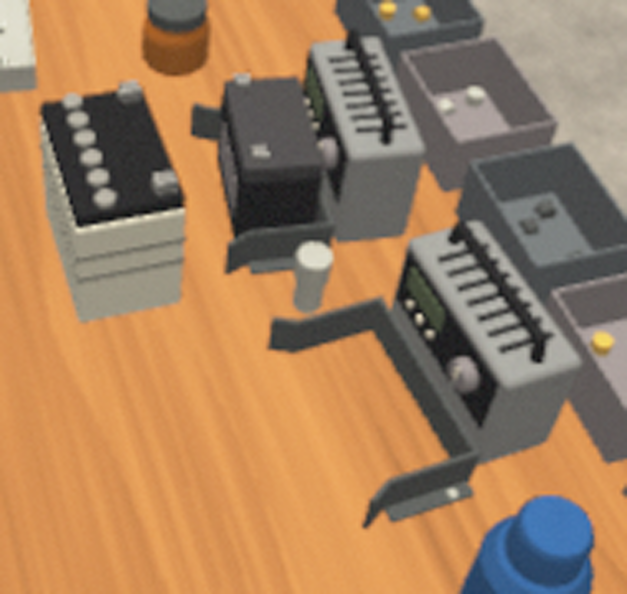

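The top crop shows the lid corners at about (138,397), (343,397), (345,530) and (139,531). The empty bay's stop line runs from (445,204) to (655,187), with flare tips at (437,333) and (686,308). The side crop shows flare tips with their feet at (275,347) and (370,525).

```bash
cat >> h.py <<'E'
def t(U,V,z): return onz(cam("top"),(U+.5)/4.5-.5+230,(V+.5)/4.5-.5+105,z)
def s(U,V,z): return onz(cam("side"),(U+.5)/3.3-.5+290,(V+.5)/3.3-.5+120,z)
E
python3 - <<'E'
from h import *
np.set_printoptions(precision=4,suppress=True)
L=np.array([t(U,V,.133)[:2] for U,V in((138,397),(343,397),(345,529),(139,530))])
print("lid",L,L.mean(0),np.linalg.norm(L-np.roll(L,-1,0),axis=1))
print("lid side",[s(U,V,.133)[:2] for U,V in((42,100),(138,88),(185,208),(78,225))])
print("foot side",[s(U,V,0)[:2] for U,V in((80,320),(182,300))])
print("charger top ",[t(U,V,.116)[:2] for U,V in((440,66),(660,50),(662,147),(446,165))])
print("stop bottom",[t(U,V,0)[:2] for U,V in((445,204),(655,187))])
print("tips top view z0/z40",[(t(U,V,0)[:2],t(U,V,.04)[:2]) for U,V in((437,334),(686,308))])
print("side tips bottom",[s(U,V,0)[:2] for U,V in((275,347),(370,525))],"top",[s(U,V,.04)[:2] for U,V in((270,322),(366,500))])
print("side stop top corners",[s(U,V,.04)[:2] for U,V in((378,303),(474,455))])
print("socket",t(382,249,.062)[:2],s(313,257,.062)[:2])
c=cam("top");print("wrench",[onz(c,*p,0)[:2] for p in((420,246),(398,299))],"can",onz(c,434,150,.2)[:2],"screwdr",[onz(c,*p,.01)[:2] for p in((233,238),(240,303))])
E
```

```text
lid [[0.5712 0.1604]
 [0.5692 0.0283]
 [0.484  0.0281]
 [0.4853 0.1601]] [0.5274 0.0942] [0.1321 0.0852 0.1319 0.0858]
lid side [array([0.4909, 0.1622]), array([0.5719, 0.1558]), array([0.5696, 0.0143]), array([0.4862, 0.0186])]
foot side [array([0.4876, 0.031 ]), array([0.577 , 0.0292])]
charger top  [array([ 0.7921, -0.0388]), array([ 0.8015, -0.1858]), array([ 0.7353, -0.185 ]), array([ 0.7247, -0.0415])]
stop bottom [array([ 0.7234, -0.0444]), array([ 0.7339, -0.1947])]
tips top view z0/z40 [(array([ 0.6299, -0.037 ]), array([ 0.6237, -0.0358])), (array([ 0.6461, -0.2142]), array([ 0.6395, -0.2085]))]
side tips bottom [array([ 0.6369, -0.0388]), array([ 0.6496, -0.2132])] top [array([ 0.6278, -0.0413]), array([ 0.6403, -0.2125])]
side stop top corners [array([ 0.7194, -0.0458]), array([ 0.7321, -0.1985])]
socket [0.6794 0.0013] [ 0.6766 -0.0027]
wrench [array([ 0.4116, -0.328 ]), array([ 0.2474, -0.2533])] can [ 0.6771 -0.3348] screwdr [array([0.446 , 0.2594]), array([0.2446, 0.2384])]
```

Both views agree. The battery is at about (0.53, 0.094) with a yaw of about -1°. The bay origin is at about (0.686, -0.122) with a yaw of about 4.1°. The tool only points down and its body is wider than the shut fingers, so I'll push with the back of an open finger, which stands 57 mm out against the body's 42 mm. I'll push the left face towards -y first, then the rear face forward.

```bash
python3 - <<'E'
from h import *
o=telemetry.get_obs();T=np.array(camera_info("wrist")["extrinsics"]);R=np.array(o["tool_rot"])
print("wrist cam in tool",R.T@(T[:3,3]-o["position"]),"\n",R.T@T[:3,:3])
E
python3 -m creep '[[0.085,[0.0324,-0.0141,0],0],[0.085,[0.0324,-0.0141,0],0],[0.085,[0.0324,-0.0141,0],0],[0.085,[0.0324,-0.0141,0],0],[0.085,[0.0324,-0.0141,0],0],[0.085,[0.0324,-0.0141,0],0],[0.085,[0.0324,-0.0141,0],0],[0.085,[0.0324,-0.0141,0],0],[0.085,[0.0324,-0.0141,0],0],[0.085,[0.0324,-0.0141,0],0]]'
python3 -m creep '[[0.085,[0,0,0],-0.1456],[0.085,[0,0,0],-0.1456],[0.085,[0,0,0],-0.1456],[0.085,[0,0,0],-0.1456],[0.085,[0,0,0],-0.1456],[0.085,[0,0,0],-0.1456],[0.085,[0,0,0],-0.1456],[0.085,[0,0,0],-0.1456],[0.085,[0,0,0],-0.1456],[0.085,[0,0,0],-0.1456]]'
```

```text
wrist cam in tool [ 0.08383317  0.0009063  -0.14414095] 
 [[ 4.24660372e-04 -9.46529370e-01 -3.22617377e-01]
 [ 9.99999902e-01  4.41075397e-04  2.22229603e-05]
 [ 1.21263903e-04 -3.22617355e-01  9.46529465e-01]]
time: 1.1
position: [0.4428, -0.2375, 0.2311]
tool_rot: [[0.931, 0.366, -0.0], [0.366, -0.931, 0.0], [-0.0, -0.0, -1.0]]
ft_force: [-0.9, -1.0, -0.4]
gripper_width: 0.0848
grip_force: 0.0
time: 2.1
position: [0.4419, -0.2386, 0.231]
tool_rot: [[-0.263, 0.965, -0.001], [0.965, 0.263, 0.0], [0.001, -0.0, -1.0]]
ft_force: [0.5, 0.5, 0.7]
gripper_width: 0.0846
grip_force: 0.0
```

```bash
python3 -m creep '[[0.085,[0.0372,0.0169,0],0],[0.085,[0.0372,0.0169,0],0],[0.085,[0.0372,0.0169,0],0],[0.085,[0.0372,0.0169,0],0],[0.085,[0.0372,0.0169,0],0],[0.085,[0.0372,0.0169,0],0],[0.085,[0.0372,0.0169,0],0],[0.085,[0.0372,0.0169,0],0],[0.085,[0.0372,0.0169,0],0],[0.085,[0.0372,0.0169,0],0]]'
python3 -m creep '[[0.085,[0.0372,0.0169,0],0],[0.085,[0.0372,0.0169,0],0]]'
python3 -m creep '[[0.085,[0,0,0],-0.1374],[0.085,[0,0,0],-0.1374],[0.085,[0,0,0],-0.1374],[0.085,[0,0,0],-0.1374],[0.085,[0,0,0],-0.1374],[0.085,[0,0,0],-0.1374],[0.085,[0,0,0],-0.1374],[0.085,[0,0,0],-0.1374],[0.085,[0,0,0],-0.1374],[0.085,[0,0,0],-0.1374]]'
python3 - <<'E'
from h import *
im=get_image("wrist");cv2.imwrite("pics/w1.png",im[:,:,::-1]);o=telemetry.get_obs();print(o["joint_pos"])
im=get_image("top");cv2.imwrite("pics/t1.png",cv2.resize(im[150:300,180:360],None,fx=4,fy=4)[:,:,::-1])
E
```

```text
time: 3.1
position: [0.5096, 0.166, 0.2311]
tool_rot: [[-0.257, 0.966, -0.0], [0.966, 0.257, -0.0], [0.0, -0.0, -1.0]]
ft_force: [1.3, -0.5, -0.1]
gripper_width: 0.0846
grip_force: 0.0
time: 3.3
position: [0.5231, 0.2465, 0.231]
tool_rot: [[-0.257, 0.966, -0.001], [0.966, 0.257, -0.0], [-0.0, -0.001, -1.0]]
ft_force: [0.3, 0.2, -0.0]
gripper_width: 0.0848
grip_force: 0.0
time: 4.3
position: [0.5231, 0.2447, 0.2309]
tool_rot: [[-0.998, -0.069, -0.001], [-0.069, 0.998, -0.0], [0.001, -0.0, -1.0]]
ft_force: [-0.7, 0.2, -0.6]
gripper_width: 0.0852
grip_force: 0.0
[ 1.78215119e+01  2.24656276e+01 -4.02411924e-01  6.71784047e+01
  1.58828680e-04  1.34039880e+01]
```

View pics/w1.png

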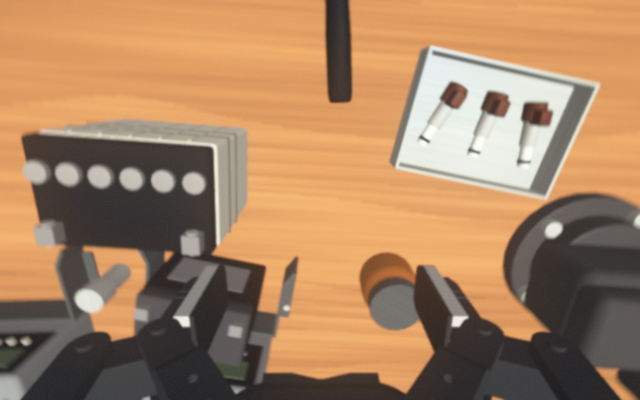

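The wrist view shows the lid's right-hand corners at (215,147) and (222,252), and the foot corner at about (243,210). The tray's near corner is at (393,165) and the jar is at (390,300).

```bash
python3 - <<'E'
from h import *
np.set_printoptions(precision=4,suppress=True)
c=cam("wrist")
for n,p,z in(("lid",(215,147),.133),("lid",(217,252),.133),("lid",(24,135),.133),("foot",(246,130),0),("foot",(243,212),0),("tray",(393,168),.0),("tray",(545,198),0),("jar low",(362,290),0)):print(n,onz(c,*p,z)[:2])
E
python3 -m creep '[[0.085,[0,0,0.025],0],[0.085,[0,0,0.025],0],[0.085,[0,0,0.025],0],[0.085,[0,0,0.025],0],[0.085,[0,0,0.02],0]]'
```

```text
lid [0.4868 0.1641]
lid [0.573  0.1626]
lid [0.4877 0.029 ]
foot [0.4901 0.1583]
foot [0.5886 0.154 ]
tray [0.5224 0.3285]
tray [0.547 0.513]
jar low [0.6886 0.31  ]
time: 4.9
position: [0.5226, 0.2446, 0.1097]
tool_rot: [[-0.998, -0.058, -0.001], [-0.058, 0.998, -0.0], [0.001, -0.0, -1.0]]
ft_force: [0.1, -1.2, -0.2]
gripper_width: 0.0847
grip_force: 0.0
```

```bash
python3 -m creep '[[0.085,[0,0,0.025],0],[0.085,[0,0,0.025],0],[0.085,[0,0,0.02],0],[0.085,[0,0,0.02],0],[0.085,[0,0,0.010],0],[0.085,[0,0,0.005],0],[0.085,[0,0,0],0]]'
python3 -m creep '[[0.085,[0,-0.005,0],0],[0.085,[0,-0.005,0],0],[0.085,[0,-0.003,0],0],[0.085,[0,-0.003,0],0],[0.085,[0,-0.003,0],0],[0.085,[0,-0.003,0],0],[0.085,[0,-0.002,0],0]]'
```

```text
time: 5.6
position: [0.5232, 0.2448, 0.0061]
tool_rot: [[-0.998, -0.062, -0.001], [-0.062, 0.998, -0.0], [0.001, -0.0, -1.0]]
ft_force: [0.1, -0.1, 0.1]
gripper_width: 0.0847
grip_force: 0.0
time: 6.3
position: [0.5255, 0.2237, 0.0076]
tool_rot: [[-0.998, -0.064, 0.002], [-0.064, 0.998, 0.006], [-0.002, 0.006, -1.0]]
ft_force: [-2.9, 17.1, 1.5]
gripper_width: 0.085
grip_force: 0.0
```

```bash
python3 -m creep '[[0.085,[0,-0.002,0],0],[0.085,[0,-0.003,0],0],[0.085,[0,-0.004,0],0],[0.085,[0,-0.004,0],0],[0.085,[0,-0.004,0],0],[0.085,[0,-0.004,0],0],[0.085,[0,-0.004,0],0],[0.085,[0,-0.004,0],0],[0.085,[0,-0.004,0],0],[0.085,[0,-0.004,0],0]]'
python3 -m creep '[[0.085,[0,-0.004,0],0],[0.085,[0,-0.004,0],0],[0.085,[0,-0.004,0],0],[0.085,[0,-0.004,0],0],[0.085,[0,-0.004,0],0],[0.085,[0,-0.004,0],0],[0.085,[0,-0.004,0],0],[0.085,[0,-0.004,0],0],[0.085,[0,-0.004,0],0],[0.085,[0,-0.003,0],0]]'
cat > look.py <<'E'
from h import *
import sys
im=get_image("top");x0,x1,y0,y1=map(int,sys.argv[2:6])
cv2.imwrite(sys.argv[1],cv2.resize(im[y0:y1,x0:x1],None,fx=4.5,fy=4.5,interpolation=cv2.INTER_CUBIC)[:,:,::-1])
im=get_image("side");np.save("pics/last_side.npy",im)
E
python3 look.py pics/t2.png 230 400 105 235
```

```text
time: 7.3
position: [0.5276, 0.1868, 0.0076]
tool_rot: [[-0.998, -0.065, 0.001], [-0.065, 0.998, 0.006], [-0.002, 0.006, -1.0]]
ft_force: [-2.8, 18.1, 4.3]
gripper_width: 0.0847
grip_force: 0.0
time: 8.3
position: [0.5303, 0.1478, 0.0076]
tool_rot: [[-0.998, -0.065, 0.002], [-0.065, 0.998, 0.006], [-0.002, 0.006, -1.0]]
ft_force: [-1.4, 19.1, 4.0]
gripper_width: 0.085
grip_force: 0.0
```

View pics/t2.png

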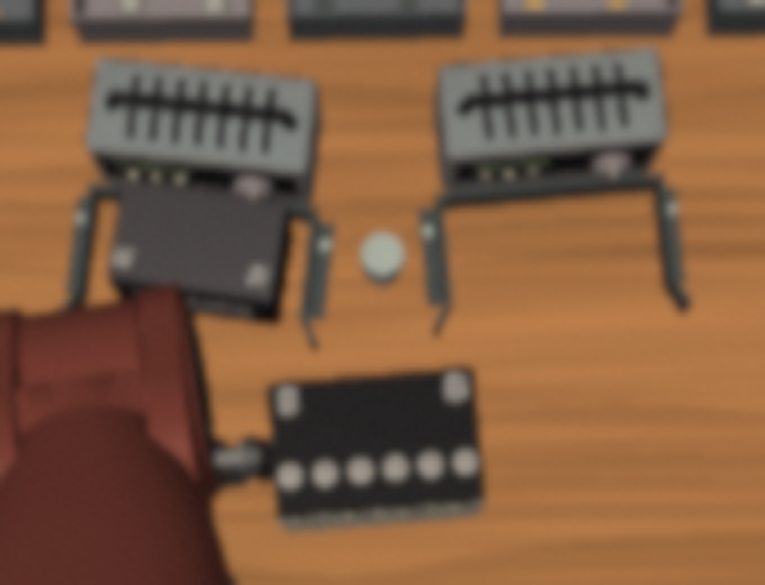

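The push works: the lid corners are now at (272,384), (473,369), (481,503) and (280,518), and the lid is parallel to the bay's stop.

```bash
cat >> h.py <<'E'
B=np.array([.686,-.122]);a=np.arctan(.0725);bx=np.array([np.cos(a),np.sin(a)]);by=np.array([-bx[1],bx[0]])
def inbay(p): d=np.array(p)[:2]-B; return np.array([d@bx,d@by])
E
python3 - <<'E'
from h import *
np.set_printoptions(precision=4,suppress=True)
L=np.array([t(*p,.133)[:2] for p in((272,384),(473,369),(481,503),(280,518))])
m=L.mean(0);d=L[0]-L[1];print(m,"yaw deg",np.degrees(np.arctan2(-d[0],d[1])),"in bay",inbay(m), "tool in bay",inbay(telemetry.get_obs()["position"]))
for p in((445,204),(655,187)):print(inbay(t(*p,0)))
for p,z in(((275,347),0),((370,525),0),((270,322),.04),((366,500),.04)):print(inbay(s(*p,z)))
print("charger",[inbay(t(U,V,.116)) for U,V in((440,66),(660,50),(662,147),(446,165))])
E
```

```text
[0.5389 0.0071] yaw deg 3.458161141014823 in bay [-0.1374  0.1394] tool in bay [-0.1358  0.2798]
[0.0429 0.0747]
[ 0.0425 -0.076 ]
[-0.0429  0.0865]
[-0.0429 -0.0884]
[-0.0522  0.0847]
[-0.0522 -0.087 ]
charger [array([0.1118, 0.0753]), array([ 0.1106, -0.072 ]), array([ 0.0446, -0.0664]), array([0.0444, 0.0775])]
```

```bash
python3 - <<'E'
from h import *
np.set_printoptions(precision=3,suppress=True)
o=telemetry.get_obs();print(o["ft_force"],o["moment"])
w=get_image("wrist");sd=np.load("pics/last_side.npy")[100:260,260:460]
A=cv2.resize(w[:,0:400],(400,400));A=cv2.resize(w[100:400,0:330],(400,364));S=cv2.resize(sd,(400,320),interpolation=cv2.INTER_CUBIC)
out=np.zeros((364,800,3),np.uint8);out[:364,:400]=A;out[:320,400:]=S
cv2.imwrite("pics/ws.png",out[:,:,::-1])
E
```

```text
[-0.492 15.256  1.297] [ 2.164  0.145 -0.067]
```

View pics/ws.png

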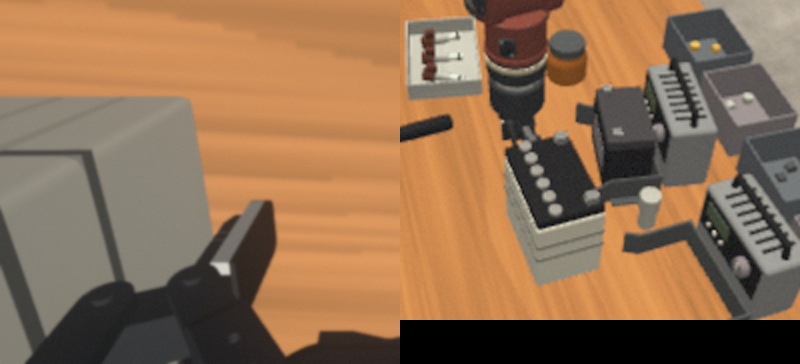

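The wrist view shows the battery's rear left foot corner at about (154,180) in the full picture, with the finger beside the face. The side view shows the battery upright.

```bash
python3 - <<'E'
from h import *
np.set_printoptions(precision=4,suppress=True)
c=cam("wrist");o=telemetry.get_obs();print(o["position"],c["extrinsics"])
f=onz(c,155,181,0);print("foot corner",f,inbay(f),"expected in bay from lid: [-.182,.207]")
P=np.array(o["position"]);R=np.array(o["tool_rot"])
# finger tip end (white) at crop (222,268)/(265,203): candidates at tip height
for u,v in((222,268),(272,203),(180,270),(110,290),(210,240)):
    U,V=u/1.2121,v/1.2133+100
    print((u,v),[ (R.T@(onz(c,U,V,z)-P)).round(3) for z in(.02,.05,.08,.11)])
E
```

```text
[0.5303 0.1472 0.0075] [[-0.0648  0.9448  0.3213  0.4488]
 [ 0.9979  0.0598  0.0252  0.1407]
 [ 0.0046  0.3223 -0.9466  0.1515]
 [ 0.      0.      0.      1.    ]]
foot corner [0.4952 0.066  0.    ] [-0.1767  0.2013] expected in bay from lid: [-.182,.207]
(222, 268) [array([-0.023, -0.066, -0.013]), array([ 0.001, -0.051, -0.043]), array([ 0.024, -0.036, -0.073]), array([ 0.048, -0.021, -0.103])]
(272, 203) [array([ 0.005, -0.044, -0.013]), array([ 0.023, -0.034, -0.043]), array([ 0.04 , -0.024, -0.073]), array([ 0.057, -0.014, -0.103])]
(180, 270) [array([-0.024, -0.083, -0.013]), array([-0.   , -0.064, -0.043]), array([ 0.024, -0.045, -0.073]), array([ 0.048, -0.026, -0.103])]
(110, 290) [array([-0.033, -0.111, -0.013]), array([-0.007, -0.086, -0.043]), array([ 0.019, -0.061, -0.073]), array([ 0.045, -0.036, -0.103])]
(210, 240) [array([-0.011, -0.069, -0.013]), array([ 0.01 , -0.053, -0.043]), array([ 0.031, -0.038, -0.073]), array([ 0.052, -0.022, -0.103])]
```

The contact is the finger's outer joint, about 73 mm out from the axis and about 50 mm above the tip. For the x push I'll run the tips almost on the bench so the contact is about 55 mm up. First I'll carry on with the sideways push.

```bash
python3 -m creep '[[0.085,[0,-0.002,0],0],[0.085,[0,-0.003,0],0],[0.085,[0,-0.004,0],0],[0.085,[0,-0.005,0],0],[0.085,[0,-0.005,0],0],[0.085,[0,-0.005,0],0],[0.085,[0,-0.005,0],0],[0.085,[0,-0.005,0],0],[0.085,[0,-0.005,0],0],[0.085,[0,-0.005,0],0]]'
python3 -m creep '[[0.085,[0,-0.005,0],0],[0.085,[0,-0.005,0],0],[0.085,[0,-0.005,0],0],[0.085,[0,-0.005,0],0],[0.085,[0,-0.005,0],0],[0.085,[0,-0.005,0],0],[0.085,[0,-0.005,0],0],[0.085,[0,-0.005,0],0],[0.085,[0,-0.005,0],0],[0.085,[0,-0.005,0],0]]'
python3 -m creep '[[0.085,[0,-0.005,0],0],[0.085,[0,-0.005,0],0],[0.085,[0,-0.005,0],0],[0.085,[0,-0.005,0],0],[0.085,[0,-0.004,0],0],[0.085,[0,-0.003,0],0],[0.085,[0,-0.002,0],0],[0.085,[0,0,0],0]]'
cat > lid.py <<'E'
from h import *
# lid outline by darkness in the top picture: min-area rectangle, cast onto z=.133
np.set_printoptions(precision=4,suppress=True)
im=get_image("top");k=6;ox,oy=290,125;cr=cv2.resize(im[oy:240,ox:400],None,fx=k,fy=k,interpolation=cv2.INTER_CUBIC)
cv2.imwrite("pics/lid.png",cr[:,:,::-1])
g=cr.max(2);m=(g<70).astype(np.uint8);m=cv2.morphologyEx(m,cv2.MORPH_OPEN,np.ones((7,7)));m=cv2.morphologyEx(m,cv2.MORPH_CLOSE,np.ones((35,35)))
cs=cv2.findContours(m,0,1)[0]
for q in sorted(cs,key=cv2.contourArea)[-3:]:
    b=cv2.boxPoints(cv2.minAreaRect(q));W=np.array([onz(cam("top"),(u+.5)/k-.5+ox,(v+.5)/k-.5+oy,.133)[:2] for u,v in b])
    W=W[np.argsort(-(W@[1,.01]))];d=W[0]-W[1];d*=np.sign(d[1]);c=W.mean(0)
    print("box",b.round().astype(int).tolist(),"sides",np.linalg.norm(W[0]-W[1]),np.linalg.norm(W[0]-W[2]),np.linalg.norm(W[0]-W[3]),"c",c,"inbay",inbay(c),"yaw",np.degrees(np.arctan2(-d[0],d[1])))
E
python3 lid.py
```

```text
time: 9.45
position: [0.5331, 0.1039, 0.0075]
tool_rot: [[-0.998, -0.065, 0.002], [-0.065, 0.998, 0.006], [-0.002, 0.006, -1.0]]
ft_force: [-1.4, 19.0, 3.9]
gripper_width: 0.085
grip_force: 0.0
time: 10.45
position: [0.5361, 0.0541, 0.0075]
tool_rot: [[-0.998, -0.065, 0.002], [-0.065, 0.998, 0.006], [-0.002, 0.006, -1.0]]
ft_force: [-1.5, 18.7, 5.7]
gripper_width: 0.0852
grip_force: 0.0
time: 11.25
position: [0.5378, 0.0248, 0.0074]
tool_rot: [[-0.998, -0.065, 0.002], [-0.065, 0.998, 0.005], [-0.002, 0.005, -1.0]]
ft_force: [-0.8, 18.1, 5.0]
gripper_width: 0.085
grip_force: 0.0
box [[0, 112], [53, 112], [53, 248], [0, 248]] sides 0.025911877406318704 0.06749426950534519 0.07238937492170466 c [0.6825 0.0614] inbay [0.0098 0.1832] yaw -0.8530664093273795
box [[228, 92], [514, 72], [519, 133], [232, 153]] sides 0.1412650964918044 0.030518032386443714 0.14479243167646438 c [ 0.7139 -0.1088] inbay [0.0287 0.0112] yaw 3.3718524269485504
box [[99, 493], [452, 284], [577, 493], [223, 703]] sides 0.19994252131151535 0.11831898985548986 0.2321149471096481 c [ 0.5272 -0.0874] inbay [-0.1558  0.046 ] yaw 29.918384113844088
```

```bash
python3 -m creep '[[0.085,[0,-0.002,0],0],[0.085,[0,-0.003,0],0],[0.085,[0,-0.003,0],0],[0.085,[0,-0.003,0],0],[0.085,[0,-0.002,0],0],[0.085,[0,-0.001,0],0],[0.085,[0,0,0],0],[0.085,[0,0.01,0],0],[0.085,[0,0.02,0],0],[0.085,[0,0.02,0],0]]'
python3 lid.py
```

```text
time: 12.3
position: [0.5355, 0.0583, 0.007]
tool_rot: [[-0.998, -0.062, 0.001], [-0.062, 0.998, -0.0], [-0.001, -0.0, -1.0]]
ft_force: [-0.4, -0.1, 0.1]
gripper_width: 0.0849
grip_force: 0.0
box [[77, 469], [170, 447], [223, 676], [130, 697]] sides 0.04593925351021404 0.11305403300030345 0.12195708582185509 c [0.4902 0.0042] inbay [-0.1862  0.1401] yaw 12.271434195308961
box [[228, 91], [515, 72], [519, 134], [232, 153]] sides 0.14164328542687465 0.030974797677057932 0.14525920917104584 c [ 0.7138 -0.109 ] inbay [0.0287 0.011 ] yaw 3.1748449940929313
box [[279, 375], [547, 351], [563, 525], [295, 549]] sides 0.13103468113087446 0.08483379233272638 0.1564379796880634 c [ 0.5473 -0.1278] inbay [-0.1388  0.0043] yaw 4.424866705420098
```

```bash
python3 -m creep '[[0.085,[0,0,-0.025],0],[0.085,[0,0,-0.03],0],[0.085,[0,0,-0.03],0],[0.085,[0,0,-0.03],0],[0.085,[0,0,-0.03],0],[0.085,[0,0,-0.03],0],[0.085,[0,0,-0.025],0]]'
python3 -m creep '[[0.085,[0.0189,-0.0235,0],0],[0.085,[0.0189,-0.0235,0],0],[0.085,[0.0189,-0.0235,0],0],[0.085,[0.0189,-0.0235,0],0],[0.085,[0.0189,-0.0235,0],0],[0.085,[0.0189,-0.0235,0],0],[0.085,[0.0189,-0.0235,0],0],[0.085,[0.0189,-0.0235,0],0]]'
python3 -m creep '[[0.085,[0,0,0],0.142],[0.085,[0,0,0],0.142],[0.085,[0,0,0],0.142],[0.085,[0,0,0],0.142],[0.085,[0,0,0],0.142],[0.085,[0,0,0],0.142],[0.085,[0,0,0],0.142],[0.085,[0,0,0],0.142],[0.085,[0,0,0],0.142],[0.085,[0,0,0],0.142]]'
python3 -m creep '[[0.085,[0,0,0],0.142],[0.085,[0,0,0],0]]'; python3 lid.py | tail -2
```

```text
time: 13.05
position: [0.5354, 0.0577, 0.2087]
tool_rot: [[-0.998, -0.063, 0.002], [-0.063, 0.998, -0.001], [-0.002, -0.001, -1.0]]
ft_force: [1.3, 0.3, -0.7]
gripper_width: 0.085
grip_force: 0.0
time: 13.85
position: [0.3952, -0.1402, 0.2068]
tool_rot: [[-0.998, -0.063, 0.001], [-0.063, 0.998, -0.001], [-0.001, -0.001, -1.0]]
ft_force: [-0.2, -0.7, -0.3]
gripper_width: 0.0852
grip_force: 0.0
time: 14.85
position: [0.396, -0.1394, 0.2068]
tool_rot: [[-0.206, 0.979, 0.001], [0.979, 0.206, -0.001], [-0.001, 0.0, -1.0]]
ft_force: [-0.7, 0.1, 0.1]
gripper_width: 0.0849
grip_force: 0.0
time: 15.05
position: [0.396, -0.1393, 0.2067]
tool_rot: [[-0.069, 0.998, 0.001], [0.998, 0.069, -0.001], [-0.001, 0.001, -1.0]]
ft_force: [0.2, -0.8, -0.0]
gripper_width: 0.0851
grip_force: 0.0
box [[218, 150], [280, -14], [603, 108], [541, 272]] sides 0.1697840301715987 0.08803576505471498 0.19069097285514794 c [ 0.7056 -0.1268] inbay [ 0.0192 -0.0062] yaw -21.85139158791464
box [[278, 375], [548, 351], [577, 680], [308, 705]] sides 0.1315758066989049 0.16033173695102673 0.20766064561285946 c [ 0.5098 -0.1302] inbay [-0.1763  0.0046] yaw 4.347579108191781
```

```bash
python3 -m creep '[[0.085,[0,0,0.03],0],[0.085,[0,0,0.035],0],[0.085,[0,0,0.035],0],[0.085,[0,0,0.035],0],[0.085,[0,0,0.03],0],[0.085,[0,0,0.02],0],[0.085,[0,0,0.012],0],[0.085,[0,0,0.004],0],[0.085,[0,0,0.003],0],[0.085,[0,0,0],0]]'
python3 -m creep '[[0.085,[0,0,0.003],0],[0.085,[0,0,0.002],0],[0.085,[0,0,0.002],0],[0.085,[0,0,0],0]]'
```

```text
time: 16.1
position: [0.3964, -0.1392, 0.0026]
tool_rot: [[-0.073, 0.997, 0.0], [0.997, 0.073, -0.0], [-0.0, 0.0, -1.0]]
ft_force: [0.4, -0.4, 0.4]
gripper_width: 0.0851
grip_force: 0.0
time: 16.5
position: [0.3961, -0.139, -0.0048]
tool_rot: [[-0.072, 0.997, -0.0], [0.997, 0.072, 0.0], [0.0, -0.0, -1.0]]
ft_force: [-0.4, 0.4, -0.2]
gripper_width: 0.0848
grip_force: 0.0
```

```bash
python3 -m creep '[[0.085,[0,0,0.003],0],[0.085,[0,0.006,0],0],[0.085,[0,0.006,0],0],[0.085,[0,0.006,0],0],[0.085,[0,0.004,0],0],[0.085,[0,0.003,0],0],[0.085,[0,0.003,0],0],[0.085,[0,0.002,0],0]]'
python3 -m creep '[[0.085,[0,0.002,0],0],[0.085,[0,0.002,0],0],[0.085,[0,0.002,0],0],[0.085,[0,0.002,0],0],[0.085,[0,0.002,0],0],[0.085,[0,0.002,0],0]]'
python3 -c "
from bench import telemetry as t
o=t.get_obs();print(o['ft_force'],o['moment'])";python3 lid.py | tail -2
```

```text
time: 17.3
position: [0.4263, -0.1368, -0.0077]
tool_rot: [[-0.072, 0.997, -0.0], [0.997, 0.072, 0.0], [0.0, -0.0, -1.0]]
ft_force: [-0.0, -0.2, -0.4]
gripper_width: 0.0849
grip_force: 0.0
time: 17.9
position: [0.4319, -0.1343, -0.0091]
tool_rot: [[-0.071, 0.997, -0.011], [0.997, 0.071, 0.002], [0.003, -0.011, -1.0]]
ft_force: [-16.7, 0.4, -0.8]
gripper_width: 0.0852
grip_force: 0.0
[-16.67610179   0.35374988  -0.82776411] [-0.01218543  2.57294803  0.01419999]
box [[228, 91], [515, 72], [519, 134], [232, 153]] sides 0.1416433381871709 0.03104662922041627 0.14527496333469375 c [ 0.7139 -0.109 ] inbay [0.0287 0.011 ] yaw 3.161091676768931
box [[278, 372], [544, 343], [570, 570], [303, 600]] sides 0.13054420411025255 0.1112702929420619 0.17187882614188663 c [ 0.5371 -0.129 ] inbay [-0.149   0.0038] yaw 5.580949522344158
```

```bash
python3 -m creep '[[0.085,[0,0.002,0],0],[0.085,[0,0.003,0],0],[0.085,[0,0.004,0],0],[0.085,[-0.0005,0.004,0],0],[0.085,[-0.0005,0.004,0],0],[0.085,[-0.0005,0.004,0],0],[0.085,[-0.0005,0.004,0],0],[0.085,[-0.0005,0.004,0],0],[0.085,[-0.0005,0.004,0],0],[0.085,[-0.0005,0.004,0],0]]'
python3 look.py pics/t3.png 290 400 105 235; python3 lid.py|tail -1
```

```text
time: 18.95
position: [0.4689, -0.135, -0.0093]
tool_rot: [[-0.071, 0.997, -0.011], [0.997, 0.071, 0.003], [0.003, -0.011, -1.0]]
ft_force: [-16.0, 1.0, 0.1]
gripper_width: 0.0849
grip_force: 0.0
box [[276, 294], [541, 265], [564, 478], [300, 507]] sides 0.12993002987351637 0.10481347898098159 0.1674118079442594 c [ 0.5785 -0.1284] inbay [-0.1077  0.0014] yaw 5.645135397124905
```

View pics/t3.png

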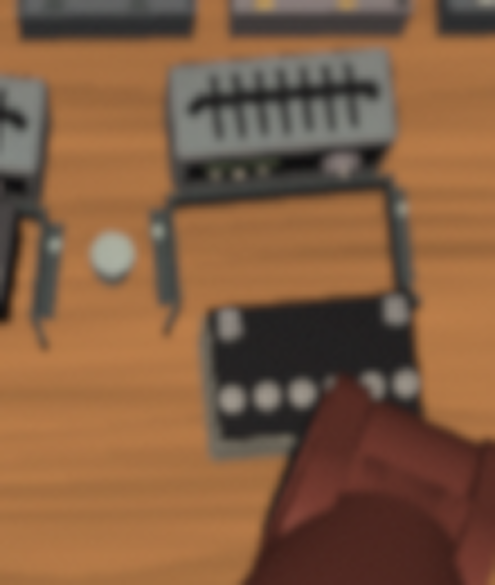

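The lid's front edge, (207,312) to (407,296), is parallel to the stop line, (175,204) to (385,187). The lid is centred on the mouth.

```bash
python3 -m creep '[[0.085,[0,0.002,0],0],[0.085,[0,0.003,0],0],[0.085,[-0.0002,0.004,0],0],[0.085,[-0.0002,0.004,0],0],[0.085,[-0.0002,0.004,0],0],[0.085,[-0.0002,0.004,0],0],[0.085,[-0.0002,0.004,0],0],[0.085,[-0.0002,0.004,0],0],[0.085,[-0.0002,0.004,0],0],[0.085,[-0.0002,0.004,0],0]]'
python3 -m creep '[[0.085,[0,0.004,0],0],[0.085,[0,0.004,0],0],[0.085,[0,0.004,0],0],[0.085,[0,0.004,0],0],[0.085,[0,0.004,0],0],[0.085,[0,0.004,0],0],[0.085,[0,0.004,0],0],[0.085,[0,0.003,0],0],[0.085,[0,0.002,0],0]]'
python3 - <<'E'
from h import *
o=telemetry.get_obs();print(inbay(o["position"]),o["ft_force"],o["moment"])
E
```

```text
time: 20.1
position: [0.5059, -0.1343, -0.0093]
tool_rot: [[-0.071, 0.997, -0.011], [0.997, 0.071, 0.002], [0.003, -0.011, -1.0]]
ft_force: [-20.0, 0.1, 4.5]
gripper_width: 0.0851
grip_force: 0.0
time: 21.0
position: [0.5391, -0.1323, -0.0094]
tool_rot: [[-0.071, 0.997, -0.011], [0.997, 0.071, 0.002], [0.002, -0.011, -1.0]]
ft_force: [-20.1, -1.3, 6.2]
gripper_width: 0.0846
grip_force: 0.0
[-0.14723917  0.00033158] [-20.08623305  -1.26225158   6.20421942] [-0.18964426  2.69565557 -0.02293993]
```

```bash
python3 -m creep '[[0.085,[0,0.003,0],0],[0.085,[0,0.003,0],0],[0.085,[0,0.003,0],0],[0.085,[0,0.003,0],0],[0.085,[0,0.003,0],0],[0.085,[0,0.003,0],0],[0.085,[0,0.002,0],0],[0.085,[0,0.002,0],0]]'
python3 -m creep '[[0.085,[0,0.001,0],0],[0.085,[0,0.001,0],0],[0.085,[0,0.001,0],0],[0.085,[0,0.001,0],0]]'
python3 - <<'E'
from h import *
o=telemetry.get_obs();print(inbay(o["position"]),o["ft_force"],o["moment"])
E
```

```text
time: 21.8
position: [0.5606, -0.1309, -0.0094]
tool_rot: [[-0.071, 0.997, -0.012], [0.997, 0.071, 0.001], [0.002, -0.012, -1.0]]
ft_force: [-24.5, -3.2, 2.1]
gripper_width: 0.0852
grip_force: 0.0
time: 22.2
position: [0.5606, -0.1299, -0.0101]
tool_rot: [[-0.071, 0.997, -0.019], [0.997, 0.071, 0.002], [0.004, -0.018, -1.0]]
ft_force: [-38.6, -1.1, 16.2]
gripper_width: 0.0848
grip_force: 0.0
[-0.12560141  0.00115166] [-38.61640275  -1.11956916  16.16245624] [-0.28996056  4.80879021  0.10590714]
```

```bash
python3 -m creep '[[0.085,[0,-0.002,0],0],[0.085,[0,-0.003,0],0],[0.085,[0,-0.01,0],0],[0.085,[0,-0.03,0],0],[0.085,[0,-0.04,0],0],[0.085,[0,-0.04,0],0],[0.085,[0,-0.04,0],0],[0.085,[0,0,0],0]]'
python3 lid.py
python3 - <<'E'
from h import *
a=get_image("top")[105:215,310:400];b=get_image("side")[150:300,340:480]
A=cv2.resize(a,(400,489),interpolation=cv2.INTER_CUBIC);Bm=cv2.resize(b,(400,429),interpolation=cv2.INTER_CUBIC)
out=np.zeros((489,800,3),np.uint8);out[:,:400]=A;out[:429,400:]=Bm;cv2.imwrite("pics/f1.png",out[:,:,::-1])
E
```

```text
time: 23.0
position: [0.4005, -0.1418, -0.0081]
tool_rot: [[-0.07, 0.998, -0.005], [0.998, 0.07, 0.002], [0.003, -0.005, -1.0]]
ft_force: [0.0, -0.6, -0.2]
gripper_width: 0.0852
grip_force: 0.0
box [[256, 0], [501, 0], [501, 27], [256, 27]] sides 0.12086408104180284 0.013631754679749569 0.12135516900862664 c [ 0.7635 -0.1126] inbay [0.078  0.0038] yaw -0.6118673350786462
box [[0, 306], [0, 112], [53, 112], [53, 306]] sides 0.025911877406318704 0.09603071011002333 0.09955879504985335 c [0.6683 0.0615] inbay [-0.0044  0.1843] yaw -0.8530664093273795
box [[226, 97], [530, 70], [547, 257], [243, 284]] sides 0.15002567964167118 0.09336414907688066 0.17732390069688786 c [ 0.6818 -0.1144] inbay [-0.0037  0.0079] yaw 4.639173624803356
```

View pics/f1.png

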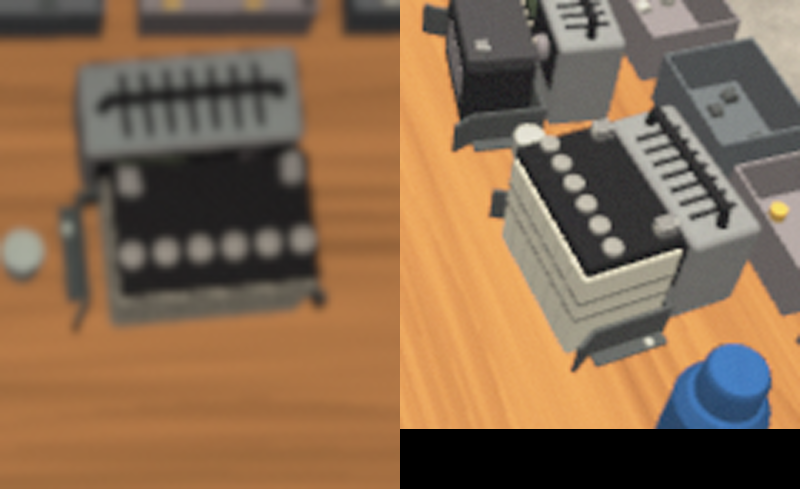

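It looks home. The lid's rear edge runs from (120,297) to (321,278), and the rear foot line starts at (112,323). I'll check this numerically.

```bash
python3 - <<'E'
from h import *
np.set_printoptions(precision=4,suppress=True)
k=400/90
f=lambda U,V,z:inbay(onz(cam("top"),(U+.5)/k-.5+310,(V+.5)/k-.5+105,z))
print("lid rear",f(121,297,.133),f(321,278,.133),"lid row caps",f(133,255,.139),f(303,240,.139))
print("terminals",f(130,180,.145),f(292,167,.145))
print("foot rear",f(112,324,0),f(308,305,0))
ks=400/140
g=lambda U,V,z:inbay(onz(cam("side"),(U-400+.5)/ks-.5+340,(V+.5)/(429/150)-.5+150,z))
print("side lid rear right",g(587,278,.133),"front right",g(688,250,.133),"rear left",g(515,155,.133),"foot",g(575,352,0))
# caps at start (topc picture): cap row vs lid centre
a=[t(*p,.139)[:2] for p in((152,490),(327,490))];b=[t(*p,.145)[:2] for p in((154,414),(323,413))]
print("start caps",a,"terms",b)
E
```

```text
lid rear [-0.0509  0.0629] [-0.0495 -0.0696] lid row caps [-0.0248  0.0529] [-0.0243 -0.0595]
terminals [0.0239 0.0506] [ 0.0237 -0.0564]
foot rear [-0.0478  0.0628] [-0.0462 -0.079 ]
side lid rear right [-0.0524 -0.0791] front right [ 0.0349 -0.082 ] rear left [-0.0535  0.052 ] foot [-0.0374 -0.0727]
start caps [array([0.5104, 0.151 ]), array([0.5087, 0.0392])] terms [array([0.5585, 0.1489]), array([0.5575, 0.041 ])]
```

The position fits home. It is square to the bay within about 0.3°, about 3 mm off centre sideways, and it met a hard stop at 38 N with no further travel. The remaining few millimetres are within my bay-frame error, since the stop, charger and flare tips all put the bay origin 3–4 mm nearer. I'll raise the tool and hand in.

```bash
python3 -m creep '[[0.085,[0,0,-0.02],0],[0.085,[0,0,-0.03],0],[0.085,[0,0,-0.03],0],[0.085,[0,0,-0.03],0],[0.085,[0,0,-0.02],0],[0.085,[0,0,0],0],[0.085,[0,0,0],0]]'
python3 -c "
from bench import r
print(r.close_job())"
```

```text
time: 23.85
position: [0.4077, -0.1436, 0.1225]
tool_rot: [[-0.073, 0.997, 0.002], [0.997, 0.073, -0.001], [-0.001, 0.002, -1.0]]
ft_force: [-0.9, 0.5, -0.5]
gripper_width: 0.0852
grip_force: 0.0
the job is handed in; nothing more can be done
None
```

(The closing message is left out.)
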